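# Slide the drip guard out over the sample bottle and hold it

## Task

First push the bottle carrier along its rail, away from the robot, until it clicks into the next station, with the drip-guard plate left where it is. Then slide the plate straight out over the bottle, without lifting it off its stand, until its front edge is level with the pointer; it then hangs out far enough to tip, so keep hold of it, flat on the stand, and finish while still holding it. Leave the carrier in its station and do not disturb the flask, wrench and beaker standing about.

Things in the scene. Friction and masses are not known exactly. Their poses are not given: they have to be found in the camera images.
- stand: Fixed steel stand, a small table with a flat open top 160 mm (its x) by 260 mm (its y), top surface 135 mm above the bench, four square legs. Origin on the bench; the top spans y -120 to +140 mm and x -80 to +80 mm of its frame. The plate slides out over the edge at its -y side. At zero yaw its axes are the world's.
- stand_edge (a point): Middle of the stand's -y top edge, over which the plate slides out (135 mm above the bench; axes as the stand).
- plate: Loose aluminium plate 120 (x) by 250 (y) by 6 mm, 0.35 to 0.65 kg, lying on the stand, its front end (-y) 10 to 30 mm past the edge. Origin: centre of its underside. On its rear end an upright grey grip block, 50 wide (x), 14 thick (y), 42 mm above the plate, 105 mm behind (+y) the plate's centre. It tips if the overhang exceeds about 130 mm; the mark needs 155 to 185 mm.
- plate_front (a point): Middle of the plate's front top edge (125 mm in -y from the plate's centre, on its upper face; axes as the plate).
- plate_grip (a point): Point in the middle of the grip block, 33 mm above the plate's underside (27 mm above its upper face, 15 mm below the block's top). Axes as the plate: pinch across y, from above.
- rail: Fixed aluminium rail for the bottle carrier, 340 mm long (its x) by 90 mm (y), low, lying beside the stand's -y side, parallel to the stand's x axis to within 0.03 rad. Origin on the bench right below the bottle's place at the station; +x is the way to push.
- mark (a point): Tip of the pointer: a 4 mm thick flat steel blade along the rail's x, on a slim 10 mm post fixed to the rail 55 mm in -y of the rail's origin; tip 67 mm in -x of it and 133 mm above the bench, just beside and below the plate's path. The plate's front edge must come level with it, measured along the rail's y. Axes as the rail.
- carrier (a joint): Carrier's position along the rail in m: 0 at the near end; 0.130 in the station, where a spring plunger in a small dark block on the rail's -y side clicks into a notch (between two pins) beside the bottle, bottle level with the block; 0.170 at the far stop. Starts at 0 to 0.04. Friction about 1 N; the click takes about 6 N either way and holds within 1 or 2 mm.
- post_top (a point): Centre of the top of the carrier's push post, an upright steel rod 16 mm across, 90 mm tall above the carrier's white base, its top 120 mm above the bench. It stands 75 mm to the +x side of the bottle (bottle 56 mm across, top 113 mm above the bench, fixed in the carrier). Axes as the rail.
- flask: Bystander: loose capped glass bottle 56 mm across, 100 mm tall, on the bench on the far side of the rail from the stand. Origin at its foot.
- wrench: Bystander: loose flat wrench lying on the bench beyond the rail. Origin under its middle.
- beaker: Bystander: loose glass beaker 68 mm across, 85 mm tall, on the bench beyond the stand's +x side. Origin at its foot.

How it is judged:
On the way:
1. the carrier sits in its station (within 5 mm) while the plate is still where it was (within 25 mm) (value of joint carrier between 0.125 and 0.135 m and distance of plate_front from where it was at the start of the episode below 0.025 m), for 0.2 s.
At the end, for the whole second after the job is handed in: Carrier within 5 mm of its station; plate front level with the pointer within 7 mm and within 25 mm sideways of the station; plate square within 0.12 rad, level within 0.035 rad, within 4 mm of the stand top, still, held by the fingers (over 1 N), not resting on rail, carrier or bottle (value of joint carrier between 0.125 and 0.135 m and y of plate_front in the frame of mark between -0.007 and 0.007 m and x of plate_front in the frame of rail between -0.025 and 0.025 m and angle between the y axis of plate and the y axis of stand, either way round below 0.12 rad and angle between plate's own z axis and vertical below 0.035 rad and z of plate in the frame of stand between 0.131 and 0.139 m and contact force between the fingers and plate above 1 N and contact force between plate and rail below 0.1 N and linear speed of plate below 0.01 m/s); the arm keeps its last pose, push and grip.
It fails at once if the plate is lifted off the stand (its middle more than 20 mm up) (z of plate in the frame of stand above 0.155 m).
It fails at once if the plate tips by more than 0.15 rad (angle between plate's own z axis and vertical above 0.15 rad).
It fails at once if the flask, wrench or beaker is disturbed (moved more than 30 mm or toppled) (distance of any of flask, wrench, beaker from where it was at the start of the episode above 0.03 m or angle between any of flask, beaker's own z axis and vertical above 0.5 rad).
It also fails if it takes over 51 s, if anything falls off the work surface, if the arm or the gripper's body presses on something with over 40 N, if the wrist force passes 120 N, or if a joint passes its speed limit or range.

## Robot

A 7-joint arm with a two-finger parallel gripper is mounted at the origin on the work surface. World frame = base frame: x ahead of the robot, y to its left, z up, the work surface at z = 0. Lengths are in m, angles in rad, forces in N, time in s.
With the tool pointing down it reaches from about 0.4 to 0.85 m from the base axis. Payload 10.4 kg.
Tool frame: the origin (TCP) lies at the very end of the fingers, on their centre line; the grasp point (between the pads) lies 19 mm behind it; z points along the fingers, y is the line along which they close (so a half turn about z gives the same grasp; the last joint's range is limited). The gripper opens to 85 mm and grips with 20 to 120 N. Pads are 22 mm wide; open, the fingers measure 114 mm over their backs; the gripper's body (76 mm by 85 mm) begins 54 mm behind the grasp point. The pads swing forward as they close: fully open they stand 13 mm farther back than shut.
Start: joints at [1.12, 0.332, -0.065, 1.46, 0.022, 1.35, -0.088], TCP at [0.259, -0.569, 0.231] pointing down, gripper open.
Joint ranges: [-2.6, 2.6], [-0.5, 2.12], [-1.47, 1.34], [0.16, 2.42], [-1.27, 4.41], [0.06, 2.06], [-2.6, 2.6]. Speed limits (rad/s): [2.22, 2.22, 2.79, 2.79, 3.14, 3.14, 3.14].

## Interface

Orientations are given as a unit quaternion [x, y, z, w].
In Python, from workcell import manip, optics gives the robot as it stands.
- The arm moves only by the tool jog_arm, never from a script. Its arguments are lists of equal length, an entry for each row: "dr": the turn, a rotation vector about the tool's x, y, z normalised to -1 to 1, where 1 is 4 degrees, a list of three; "translation": the shift along the tool's x, y, z normalised to -1 to 1, where 1 is 0.025 m, a list of three; "jaw": the opening, from 0 (shut) to 1 (fully open). A call has 1 to 10 rows; each row shifts and turns the commanded pose from where the row before left it, along the tool's axes as they then stand; what a row does not reach is not made up. A row lasts 1/10 s, in which the tool goes at most 50 mm and 8.59 degrees, less where a joint would pass 70% of its speed; a pose out of reach is approached as far as the arm can. A call with a number of a shift or a turn outside -1 to 1 is refused whole. A call with a gripper value outside its range is refused whole. The fingers move at their own pace and stop on an object; "squeeze" is the grip in N (left out, the last holds). Time passes only in rows, so rows that do not move let the fingers close. It gives the time, the measured TCP pose, the force, the opening and the grip force at its end, in the units of the state.
- manip.get_obs(): the state, without advancing time (a new reading comes with each control period).
- optics.camera(name): name is "scene" or "top"; returns a dict with "color" (420x560x3 uint8, red, green, blue), "mtx" (3x3 intrinsics, pixels), "R" (3x3) and "t" (3): a world point X has camera coordinates R X + t. Camera axes: x right, y down, z forward; pixel columns grow to the right and rows downward; lengths in m; the calibration is good to about 2 mm. A picture is of the moment at which its call begins. There is no depth.
- manip.hand_in(): hands the job in; it is judged then, once.
The state is a dict: "clock": time; "joint_pos": joint angles; "joint_velocities": joint speeds; "tau": joint torques, N m; "position": TCP position; "ee_rot": TCP orientation; "ft_force": force on the tool from outside, world axes, zero at the start; "torque": the same for the moment, N m; "grip_width": opening from 0.0 (shut) to 1.0 (fully open); "grasp_force": force on a finger pad.
Only numpy, scipy, OpenCV 4.12 (cv2) and the standard library are available. Lean on these libraries where they do the work, as an engineer would, in place of code of your own. Each camera call takes 0.05 s, during which the arm holds its last target. There are 200 camera calls.

## Working session

There is one attempt and no reset: what is moved stays moved. The work goes in short steps, Python scripts to look and compute and a tool call to move; the robot and the scene stay as the last step left them, time stands still between calls to the robot, and variables do not carry over. Pictures are saved under pics/ and viewed, at most 10 in all, crops included, and the job is handed in when it is done.

Besides the shell and the picture viewer there is one more tool, called after "Emit:" as name(argument=value, ...), one argument or row to a line, values as JSON. jog_arm: Moves the arm, as the interface text tells. Scaled input: -1 to 1 covers 0.025 m each way for a shift and 4 degrees each way for a turn. Its arguments: {"type":"object","properties":{"dr":{"type":"array","items":{"type":"array","items":{"type":"number"}}},"translation":{"type":"array","items":{"type":"array","items":{"type":"number"}}},"jaw":{"type":"array","items":{"type":"number"}},"squeeze":{"type":"number"}},"required":["dr","translation","jaw"]}

```bash
mkdir -p pics
python3 - <<'E'
from workcell import manip, optics
import cv2, numpy as np
for n in("scene","top"):
    c=optics.camera(n); cv2.imwrite(f"pics/{n}0.png",c["color"][:,:,::-1])
    np.savez(f"{n}0.npz",**c); print(n,(-c["R"].T@c["t"]).round(3),c["mtx"].round(1).tolist(),c["R"].round(3).tolist())
o=manip.get_obs(); print(o)
E
```

```text
scene [ 0.974 -0.654  0.742] [[487.4, 0.0, 278.3], [0.0, 487.4, 207.8], [0.0, 0.0, 1.0]] [[0.86, 0.51, 0.017], [0.32, -0.513, -0.796], [-0.398, 0.69, -0.605]]
top [0.38  0.029 0.963] [[459.7, 0.0, 277.9], [0.0, 459.7, 213.8], [0.0, 0.0, 1.0]] [[0.031, -0.999, 0.007], [-0.97, -0.032, -0.241], [0.241, 0.0, -0.97]]
{'clock': 0.1, 'joint_pos': array([ 1.12041253,  0.33281456, -0.06472762,  1.46083978,  0.02159562,
        1.34991921, -0.0885226 ]), 'joint_velocities': array([ 0.00047925, -0.00074646,  0.00044917, -0.00141563,  0.00046145,
        0.00019203,  0.00110654]), 'tau': array([ 1.52473520e-03, -6.26749706e+01,  4.94551531e-02, -3.92425632e+01,
        1.63640612e-02,  7.03748345e-03, -1.57548044e-05]), 'position': array([ 0.25915866, -0.56836781,  0.23060028]), 'ee_rot': array([ 9.77209732e-01,  2.12275120e-01, -1.58316902e-04, -6.22962012e-04]), 'ft_force': array([-0.44658403, -0.29566484, -0.79001239]), 'torque': array([-0.01782264, -0.01062755, -0.00546865]), 'grasp_force': 0.0, 'grip_width': 0.9992191240756156}
```

View pics/scene0.png

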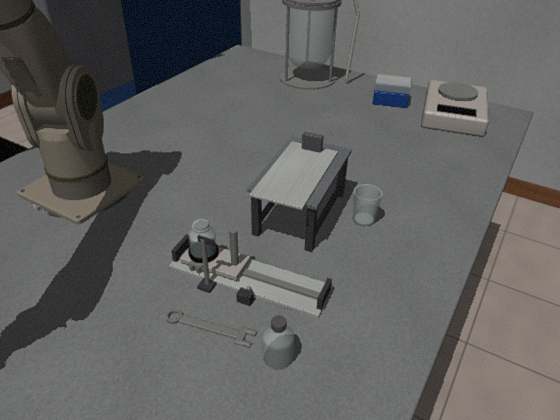

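View pics/top0.png

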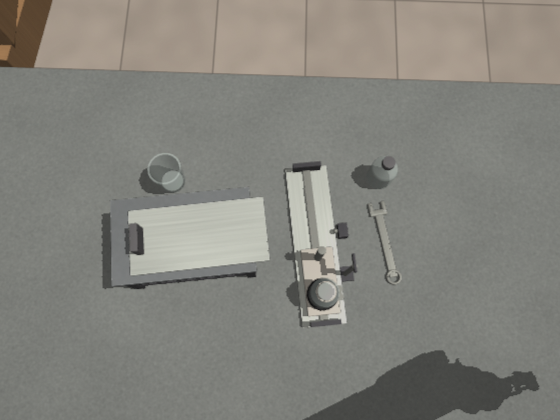

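The scene view shows the stand and plate (grip block at about (313,142)), the bottle (203,240), the push post (234,245), the pointer (205,260) and the station block (245,296). In the top view the block is at (136,238), the plate's front edge near x=267, the post at (321,253), the bottle at (323,293), the station block at (342,230) and the pointer at (354,265). I'll zoom in on both for exact pixels.

Run:
```python
import cv2
a=cv2.imread("pics/top0.png")[140:340,100:366]; cv2.imwrite("pics/t1.png",cv2.convertScaleAbs(cv2.resize(a,None,fx=3,fy=3,interpolation=cv2.INTER_CUBIC),alpha=1.5))
a=cv2.imread("pics/scene0.png")[125:315,155:375]; cv2.imwrite("pics/s1.png",cv2.convertScaleAbs(cv2.resize(a,None,fx=3,fy=3,interpolation=cv2.INTER_CUBIC),alpha=1.5))
```

```text
(no output)
```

View pics/t1.png

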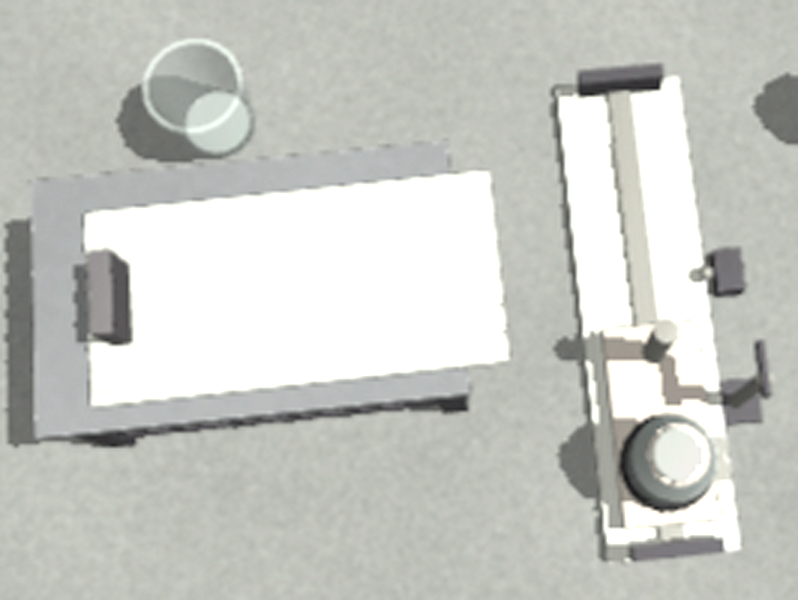

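View pics/s1.png

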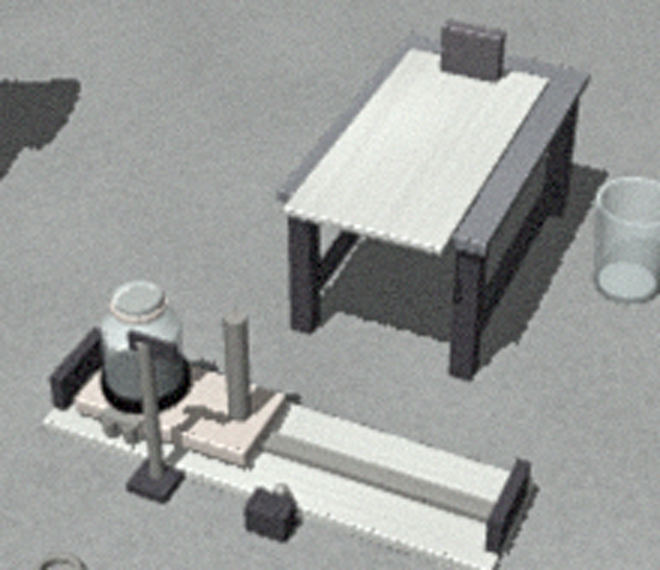

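```bash
cat > h.py <<'E'
import numpy as np, cv2
C={n:dict(np.load(f"{n}0.npz")) for n in("top","scene")}
def ray(n,p):
    c=C[n]; d=c["R"].T@np.linalg.inv(c["mtx"])@[p[0],p[1],1]; return -c["R"].T@c["t"],d
def plane(n,p,z): o,d=ray(n,p); return o+d*(z-o[2])/d[2]
def tri(pt,ps):
    o1,d1=ray("top",pt);o2,d2=ray("scene",ps)
    s=np.linalg.lstsq(np.c_[d1,-d2],o2-o1,rcond=None)[0]
    a,b=o1+s[0]*d1,o2+s[1]*d2; return (a+b)/2,np.linalg.norm(a-b)
T=lambda u,v:(100+(u+.5)/3-.5,140+(v+.5)/3-.5)
S=lambda u,v:(155+(u+.5)/3-.5,125+(v+.5)/3-.5)
E
python3 - <<'E'
from h import *
np.set_printoptions(precision=4,suppress=True)
for k,t,s in [("post",(665,329),(236,319)),("plFR",(508,359),(286,212)),("plFL",(490,172),(440,248)),("stR",(468,372),(278,197)),("stL",(447,143),(457,245)),("blkFL top",(112,253),(505,33)),("blkFR top",(116,342),(443,25)),("blade -x",(768,397),(132,336)),("blade +x",(759,342),(181,353)),("bottle top",(680,456),(138,298)),("plunger blk",(727,270),(270,505))]:
    print(k,*tri(T(*t),S(*s)))
for k,t,z in [("rail a",(558,95),.0),("rail b",(606,558),.0),("rail c",(681,80),0),("rail d",(738,548),0),("blockTop",(100,296),.183),("stand rearL",(35,180),.135),("stand rearR",(35,437),.135),("plate rearL",(84,212),.141),("plate rearR",(92,405),.141),("plunger",(727,270),.02),("plungerbase",(745,270),.0)]: print(k,plane("top",T(*t),z))
E
```

```text
post [ 0.5251 -0.0534  0.1163] 0.00045959621711926234
plFR [0.5009 0.0435 0.1354] 0.000622409111087902
plFL [0.6165 0.0587 0.1399] 0.0007011574889020613
stR [0.4878 0.0635 0.1329] 0.01147963074325534
stL [0.628 0.081 0.136] 0.01750404570071032
blkFL top [0.5508 0.2756 0.1843] 0.007334815098557725
blkFR top [0.4995 0.2691 0.1796] 0.0067369690231994074
blade -x [ 0.4848 -0.114   0.1272] 0.002802847556413817
blade +x [ 0.5191 -0.1089  0.1247] 0.0038675462639341136
bottle top [ 0.4488 -0.0633  0.1082] 0.0017715353114139212
plunger blk [ 0.5847 -0.106   0.0193] 0.0007619447355608771
rail a [0.717  0.0157 0.    ]
rail b [ 0.3867 -0.0258  0.    ]
rail c [ 0.7317 -0.0748  0.    ]
rail d [ 0.3961 -0.1155  0.    ]
blockTop [0.5225 0.2778 0.183 ]
stand rearL [0.6031 0.3412 0.135 ]
stand rearR [0.4451 0.3225 0.135 ]
plate rearL [0.5821 0.3066 0.141 ]
plate rearR [0.4644 0.2889 0.141 ]
plunger [ 0.5849 -0.1056  0.02  ]
plungerbase [ 0.5896 -0.1214  0.    ]
```

Emit:
jog_arm(
  dr=[
    [0, 0, 0.87],
    [0, 0, 0.87],
    [0, 0, 0.87],
    [0, 0, 0.87],
    [0, 0, 0.87],
    [0, 0, 0],
    [0, 0, 0],
    [0, 0, 0],
    [0, 0, 0],
    [0, 0, 0],
  ],
  translation=[
    [0, 0, 0],
    [0, 0, 0],
    [0, 0, 0],
    [0, 0, 0],
    [0, 0, 0],
    [0.65, -0.95, 0],
    [0.65, -0.95, 0],
    [0.65, -0.95, 0],
    [0.65, -0.95, 0],
    [0.65, -0.95, 0],
  ],
  jaw=[0.5, 0.5, 0.5, 0.5, 0.5, 0.5, 0.5, 0.5, 0.5, 0.5],
  squeeze=30,
)

```text
clock: 1.1
position: [0.3255, -0.4395, 0.231]
ee_rot: [0.998, 0.062, -0.0, -0.0]
ft_force: [-0.4, 0.6, 0.2]
grip_width: 0.501
grasp_force: 0.0
```

Emit:
jog_arm(
  dr=[
    [0, 0, 0],
    [0, 0, 0],
    [0, 0, 0],
    [0, 0, 0],
    [0, 0, 0],
    [0, 0, 0],
    [0, 0, 0],
    [0, 0, 0],
    [0, 0, 0],
    [0, 0, 0],
  ],
  translation=[
    [0.65, -0.95, 0],
    [0.65, -0.95, 0],
    [0.65, -0.95, 0],
    [0.65, -0.95, 0],
    [0.65, -0.95, 0],
    [0.65, -0.95, 0],
    [0.65, -0.95, 0],
    [0.65, -0.95, 0],
    [0.65, -0.95, 0],
    [0.65, -0.95, 0],
  ],
  jaw=[0.5, 0.5, 0.5, 0.5, 0.5, 0.5, 0.5, 0.5, 0.5, 0.5],
)

```text
clock: 2.1
position: [0.4573, -0.1839, 0.2311]
ee_rot: [0.998, 0.062, -0.0, -0.0]
ft_force: [0.0, 0.5, 0.9]
grip_width: 0.504
grasp_force: 0.0
```

Emit:
jog_arm(
  dr=[
    [0, 0, 0],
    [0, 0, 0],
    [0, 0, 0],
    [0, 0, 0],
    [0, 0, 0],
    [0, 0, 0],
    [0, 0, 0],
    [0, 0, 0],
  ],
  translation=[
    [0.67, -0.97, 0],
    [0.67, -0.97, 0],
    [0.67, -0.97, 0],
    [0.67, -0.97, 0],
    [0.67, -0.97, 0],
    [0, 0, 1],
    [0, 0, 1],
    [0, 0, 0.4],
  ],
  jaw=[0.5, 0.5, 0.5, 0.5, 0.5, 0.5, 0.5, 0.5],
)

```text
clock: 2.9
position: [0.5238, -0.0542, 0.1688]
ee_rot: [0.998, 0.062, -0.002, -0.0]
ft_force: [0.4, -0.2, -0.7]
grip_width: 0.5
grasp_force: 0.0
```

Run:
```python
from workcell import manip, optics
import cv2, numpy as np
ims=[]
for n,r,c in(("scene",130,150),("top",170,270)):
    a=optics.camera(n)["color"][:,:,::-1][r:r+180,c:c+130]; ims.append(cv2.convertScaleAbs(cv2.resize(a,None,fx=3,fy=3,interpolation=cv2.INTER_CUBIC),alpha=1.5))
cv2.imwrite("pics/p2.png",np.hstack(ims)); print(manip.get_obs()["position"])
```

```text
[ 0.52422419 -0.05443079  0.17000835]
```

View pics/p2.png

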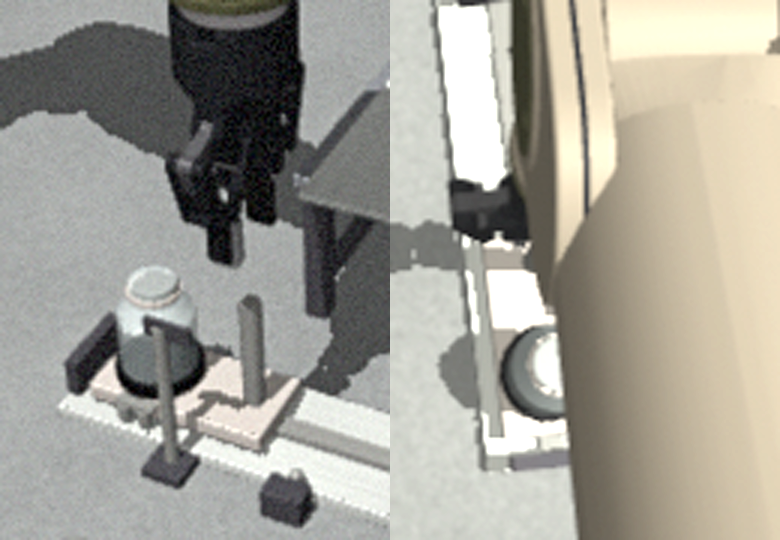

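The fingers (front pad at crop (225,245)) sit straddling above the post (250,300), clear of the bottle and pointer. The top view is mostly hidden by the arm. Descending to pinch the post.

Emit:
jog_arm(
  dr=[
    [0, 0, 0],
    [0, 0, 0],
    [0, 0, 0],
    [0, 0, 0],
    [0, 0, 0],
    [0, 0, 0],
    [0, 0, 0],
    [0, 0, 0],
    [0, 0, 0],
  ],
  translation=[
    [0, 0, 0.8],
    [0, 0, 0.8],
    [0, 0, 0.8],
    [0, 0, 0.8],
    [0, 0, 0],
    [0, 0, 0],
    [0, 0, 0],
    [0, 0, 0],
    [0, 0, 0],
  ],
  jaw=[0.5, 0.5, 0.5, 0.5, 0.5, 0.1, 0.1, 0.1, 0.1],
  squeeze=25,
)

```text
clock: 3.9
position: [0.5263, -0.0522, 0.0932]
ee_rot: [0.998, 0.063, 0.001, -0.001]
ft_force: [-1.1, 6.9, 2.3]
grip_width: 0.174
grasp_force: 26.3
```

Emit:
jog_arm(
  dr=[
    [0, 0, 0],
    [0, 0, 0],
    [0, 0, 0],
    [0, 0, 0],
    [0, 0, 0],
    [0, 0, 0],
    [0, 0, 0],
    [0, 0, 0],
    [0, 0, 0],
    [0, 0, 0],
  ],
  translation=[
    [0.2, 0, 0],
    [0.4, 0, 0],
    [0.5, 0, 0],
    [0.5, 0, 0],
    [0.5, 0, 0],
    [0.5, 0, 0],
    [0.5, 0, 0],
    [0.5, 0, 0],
    [0.5, 0, 0],
    [0.3, 0, 0],
  ],
  jaw=[0.1, 0.1, 0.1, 0.1, 0.1, 0.1, 0.1, 0.1, 0.1, 0.1],
)

```text
clock: 4.9
position: [0.6358, -0.0378, 0.0933]
ee_rot: [0.998, 0.063, 0.001, -0.001]
ft_force: [-1.9, 7.1, 3.1]
grip_width: 0.176
grasp_force: 26.4
```

Emit:
jog_arm(
  dr=[
    [0, 0, 0],
    [0, 0, 0],
    [0, 0, 0],
    [0, 0, 0],
  ],
  translation=[
    [0.2, 0, 0],
    [0.2, 0, 0],
    [0.1, 0, 0],
    [0, 0, 0],
  ],
  jaw=[0.1, 0.1, 0.1, 0.1],
)

```text
clock: 5.3
position: [0.648, -0.0361, 0.0933]
ee_rot: [0.998, 0.063, 0.002, -0.001]
ft_force: [2.2, 7.3, -0.7]
grip_width: 0.176
grasp_force: 26.2
```

Emit:
jog_arm(
  dr=[
    [0, 0, 0],
    [0, 0, 0],
  ],
  translation=[
    [0.08, 0, 0],
    [0, 0, 0],
  ],
  jaw=[0.1, 0.1],
)

```text
clock: 5.5
position: [0.6498, -0.0359, 0.0933]
ee_rot: [0.998, 0.063, 0.001, -0.001]
ft_force: [0.5, 6.8, 1.2]
grip_width: 0.176
grasp_force: 26.2
```

Emit:
jog_arm(
  dr=[
    [0, 0, 0],
    [0, 0, 0],
  ],
  translation=[
    [0.08, 0, 0],
    [0, 0, 0],
  ],
  jaw=[0.1, 0.1],
)

```text
clock: 5.7
position: [0.6519, -0.0356, 0.0933]
ee_rot: [0.998, 0.063, 0.001, -0.001]
ft_force: [2.1, 8.0, 0.7]
grip_width: 0.177
grasp_force: 26.2
```

Emit:
jog_arm(
  dr=[
    [0, 0, 0],
    [0, 0, 0],
  ],
  translation=[
    [0.08, 0, 0],
    [0, 0, 0],
  ],
  jaw=[0.1, 0.1],
)

```text
clock: 5.9
position: [0.6536, -0.0354, 0.0933]
ee_rot: [0.998, 0.063, 0.001, -0.001]
ft_force: [-0.6, 7.4, 1.5]
grip_width: 0.176
grasp_force: 26.2
```

Emit:
jog_arm(
  dr=[
    [0, 0, 0],
    [0, 0, 0],
  ],
  translation=[
    [0.08, 0, 0],
    [0, 0, 0],
  ],
  jaw=[0.1, 0.1],
)

```text
clock: 6.1
position: [0.6547, -0.0353, 0.0932]
ee_rot: [0.998, 0.063, 0.0, -0.001]
ft_force: [-6.2, 7.1, 4.2]
grip_width: 0.178
grasp_force: 26.6
```

Emit:
jog_arm(
  dr=[
    [0, 0, 0],
    [0, 0, 0],
    [0, 0, 0],
    [0, 0, 0],
    [0, 0, 0],
    [0, 0, 0],
    [0, 0, 0],
    [0, 0, 0],
    [0, 0, 0],
  ],
  translation=[
    [-0.06, 0, 0],
    [0, 0, 0],
    [0, 0, 0],
    [0, 0, 0],
    [0, 0, -0.8],
    [0, 0, -1],
    [0, 0, -1],
    [0, 0, -1],
    [0, 0, -0.8],
  ],
  jaw=[0.1, 0.5, 0.5, 0.5, 0.5, 0.5, 0.5, 0.5, 0.5],
)

```text
clock: 7.0
position: [0.6536, -0.0388, 0.2083]
ee_rot: [0.998, 0.062, 0.001, 0.0]
ft_force: [0.9, -0.2, 0.2]
grip_width: 0.499
grasp_force: 0.0
```

Emit:
jog_arm(
  dr=[
    [0, 0, 0],
    [0, 0, 0],
    [0, 0, 0],
    [0, 0, 0],
    [0, 0, 0],
  ],
  translation=[
    [-0.8, -1, -1],
    [-0.8, -1, -0.4],
    [-0.8, -1, 0],
    [-0.8, -1, 0],
    [-0.8, -1, 0],
  ],
  jaw=[0.5, 0.5, 0.5, 0.5, 0.5],
)

```text
clock: 7.5
position: [0.5377, 0.0738, 0.2417]
ee_rot: [0.998, 0.062, 0.0, 0.0]
ft_force: [0.2, 0.4, 0.7]
grip_width: 0.5
grasp_force: 0.0
```

Run:
```python
from workcell import manip, optics
import cv2, numpy as np
ims=[]
for n,r,c in(("scene",210,160),("top",180,270)):
    k=optics.camera(n); np.savez(n+"1.npz",**k)
    a=k["color"][:,:,::-1][r:r+130,c:c+130]; ims.append(cv2.convertScaleAbs(cv2.resize(a,None,fx=3,fy=3,interpolation=cv2.INTER_CUBIC),alpha=1.5))
cv2.imwrite("pics/p3.png",np.hstack(ims)); print(manip.get_obs()["position"])
```

```text
[0.53642608 0.07690261 0.2423745 ]
```

View pics/p3.png

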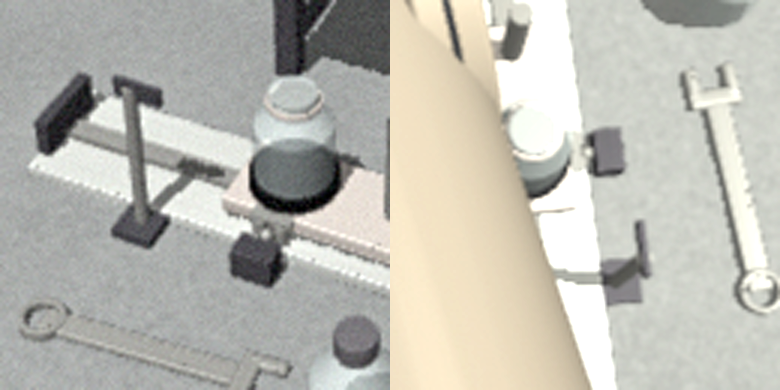

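Run:
```python
from h import *
np.set_printoptions(precision=4,suppress=True)
P=lambda u,v:(270+(u-390+.5)/3-.5,180+(v+.5)/3-.5)
print("post",plane("top",P(519,14),.120), "capC",plane("top",P(539,130),.113))
r=np.array([np.cos(.123),np.sin(.123)]);y=np.array([-r[1],r[0]])
bs=[]
for p in[(641,224),(648,274)]:
  b=plane("top",P(*p),.134);bs.append(b[:2]);print("blade",b)
# dark-pixel centroid of blade and of plate edge, subpixel from first image
g=cv2.cvtColor(C["top"]["color"],cv2.COLOR_RGB2GRAY).astype(float)
a=g[250:276,348:362];print(a[::2].astype(int))
for v in (205,215,225,235,245,255):
  row=g[v,255:280];k=np.argmin(np.diff(row));h=(row[:k-1].mean()+row[k+3:k+8].mean())/2
  i=[j for j in range(len(row)-1) if row[j]>h>=row[j+1]][0]; u=255+i+(row[i]-h)/(row[i]-row[i+1])
  e=plane("top",(u,v),.141);print(v,round(u,2),e[:2],"railx",e[:2]@r,"dy",(e[:2]-bs[0])@y,(e[:2]-bs[1])@y)
```

```text
post [ 0.6504 -0.0351  0.12  ] capC [ 0.5762 -0.0493  0.113 ]
blade [ 0.5149 -0.1098  0.134 ]
blade [ 0.4847 -0.1138  0.134 ]
[[126 127 128 131 131 131 131 131 129 127 126 128 130 131]
 [128 130 131 129 130 130 130 129 128 129 129 129 130 131]
 [128 128 130  99  63  73  96 119 130 129 130 131 131 131]
 [131 131 130  95  52  72  88 116 130 131 130 130 128 128]
 [131 130 130 104  60  67  81 112 129 129 130 129 129 130]
 [134 132 132 115  71  60  79 100 121 128 128 128 129 130]
 [132 132 131 131  93  47  73  96 118 127 128 131 131 132]
 [133 134 134 124  91  61  72  86 121 134 130 131 132 132]
 [104  96  78  64  73  67  72  82 119 138 134 128 128 129]
 [ 61  54  51  54  56  54  61  77  97 119 127 128 128 129]
 [ 52  54  56  56  60  51  49  73  91 116 128 130 132 133]
 [ 55  56  65  77  84  90  81  75 102 123 127 129 131 131]
 [ 75  82  84  84  84 106 125 130 131 130 130 132 134 133]]
205 263.22 [0.6006 0.0575] railx 0.6030658280169579 dy 0.15555780617713139 0.15577695958130786
215 264.35 [0.5816 0.0547] railx 0.5838822706878303 dy 0.1550947342246012 0.15531388762877768
225 265.59 [0.5628 0.0517] railx 0.5648855361251448 dy 0.15443125755355896 0.15465041095773543
235 266.75 [0.5442 0.0489] railx 0.5461039912597333 dy 0.15391733202214386 0.15413648542632033
245 267.93 [0.5258 0.046 ] railx 0.527518274331458 dy 0.15337436718585357 0.15359352059003004
255 268.93 [0.5076 0.0436] railx 0.5091585849945387 dy 0.15316875474449043 0.1533879081486669
```

The plunger sits between the two pins (scene crop (268,225)), and the bottle is level with the block in the top crop (540,150 against 607,150). Post travel measures about 0.128 m, so the carrier is in its station. Moving over to the grip block.

Emit:
jog_arm(
  dr=[
    [0, 0, 0],
    [0, 0, 0],
    [0, 0, 0],
    [0, 0, 0],
    [0, 0, 0],
    [0, 0, 0],
    [0, 0, 0],
    [0, 0, 0],
    [0, 0, 0],
    [0, 0, 0],
  ],
  translation=[
    [0.07, -1, 0],
    [0.07, -1, 0],
    [0.07, -1, 0],
    [0.07, -1, 0],
    [0.07, -1, 0],
    [0.07, -1, 0],
    [0.07, -1, 0],
    [0.07, -1, 0],
    [0, 0, 0],
    [0, 0, 0],
  ],
  jaw=[0.7, 0.7, 0.7, 0.7, 0.7, 0.7, 0.7, 0.7, 0.7, 0.7],
)

```text
clock: 8.6
position: [0.5281, 0.2732, 0.2412]
ee_rot: [0.998, 0.062, 0.0, 0.0]
ft_force: [0.0, -0.5, -0.0]
grip_width: 0.698
grasp_force: 0.0
```

Run:
```python
from workcell import manip, optics
import cv2, numpy as np
k=optics.camera("scene"); a=k["color"][:,:,::-1][80:230,240:400]
cv2.imwrite("pics/p4.png",cv2.convertScaleAbs(cv2.resize(a,None,fx=3,fy=3,interpolation=cv2.INTER_CUBIC),alpha=1.5)); print(manip.get_obs()["position"])
```

```text
[0.52834458 0.27238614 0.24124114]
```

View pics/p4.png

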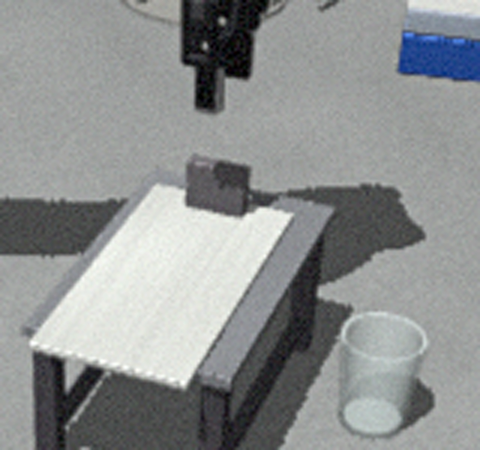

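The fingers (205,90) are centred above the grip block (218,185), the plate hasn't moved, and the beaker is clear. Descending and closing.

Emit:
jog_arm(
  dr=[
    [0, 0, 0],
    [0, 0, 0],
    [0, 0, 0],
    [0, 0, 0],
    [0, 0, 0],
    [0, 0, 0],
    [0, 0, 0],
    [0, 0, 0],
    [0, 0, 0],
    [0, 0, 0],
  ],
  translation=[
    [-0.1, -0.2, 0.8],
    [0, 0, 0.9],
    [0, 0, 0.9],
    [0, 0, 0.6],
    [0, 0, 0.3],
    [0, 0, 0],
    [0, 0, 0],
    [0, 0, 0],
    [0, 0, 0],
    [0, 0, 0],
  ],
  jaw=[0.7, 0.7, 0.7, 0.7, 0.7, 0.7, 0.1, 0.1, 0.1, 0.1],
  squeeze=40,
)

```text
clock: 9.65
position: [0.525, 0.2786, 0.1548]
ee_rot: [0.998, 0.062, 0.001, -0.0]
ft_force: [0.7, 0.9, 3.8]
grip_width: 0.154
grasp_force: 39.8
```

Emit:
jog_arm(
  dr=[
    [0, 0, 0],
    [0, 0, 0],
    [0, 0, 0],
  ],
  translation=[
    [0, 0, 0],
    [0, 0, 0],
    [0, 0, 0],
  ],
  jaw=[0.05, 0.05, 0.05],
  squeeze=60,
)

```text
clock: 9.95
position: [0.5251, 0.2786, 0.1548]
ee_rot: [0.998, 0.062, 0.001, -0.0]
ft_force: [-0.3, 0.7, 6.8]
grip_width: 0.158
grasp_force: 59.3
```

Emit:
jog_arm(
  dr=[
    [0, 0, 0],
    [0, 0, 0],
    [0, 0, 0],
    [0, 0, 0],
    [0, 0, 0],
    [0, 0, 0],
    [0, 0, 0],
    [0, 0, 0],
    [0, 0, 0],
    [0, 0, 0],
  ],
  translation=[
    [0, 0.2, 0],
    [0, 0.4, 0],
    [0, 0.4, 0],
    [0, 0.4, 0],
    [0, 0.4, 0],
    [0, 0.4, 0],
    [0, 0.4, 0],
    [0, 0.4, 0],
    [0, 0.4, 0],
    [0, 0.2, 0],
  ],
  jaw=[0.05, 0.05, 0.05, 0.05, 0.05, 0.05, 0.05, 0.05, 0.05, 0.05],
)

```text
clock: 10.95
position: [0.5359, 0.1901, 0.1548]
ee_rot: [0.998, 0.062, 0.001, -0.001]
ft_force: [0.2, 7.0, 5.7]
grip_width: 0.156
grasp_force: 59.3
```

Emit:
jog_arm(
  dr=[
    [0, 0, 0],
    [0, 0, 0],
    [0, 0, 0],
    [0, 0, 0],
    [0, 0, 0],
    [0, 0, 0],
    [0, 0, 0],
    [0, 0, 0],
  ],
  translation=[
    [0, 0.4, 0.02],
    [0, 0.4, 0],
    [0, 0.4, 0],
    [0, 0.4, 0],
    [0, 0.4, 0],
    [0, 0.2, 0],
    [0, 0, 0],
    [0, 0, 0],
  ],
  jaw=[0.05, 0.05, 0.05, 0.05, 0.05, 0.05, 0.05, 0.05],
)

```text
clock: 11.75
position: [0.5431, 0.1359, 0.1548]
ee_rot: [0.998, 0.062, 0.001, -0.001]
ft_force: [0.5, 5.3, 9.0]
grip_width: 0.151
grasp_force: 59.8
```

Run:
```python
from workcell import manip, optics
import cv2, numpy as np
ims=[]
for n,r,c in(("scene",130,150),("top",120,190)):
    k=optics.camera(n); np.savez(n+"2.npz",**k)
    a=k["color"][:,:,::-1][r:r+180,c:c+180 if n=="top" else c+86+94]; ims.append(cv2.convertScaleAbs(cv2.resize(a,None,fx=2.2,fy=2.2,interpolation=cv2.INTER_CUBIC),alpha=1.4))
cv2.imwrite("pics/p5.png",np.hstack(ims)); o=manip.get_obs();print(o["position"],o["ft_force"])
```

```text
[0.54313423 0.13588051 0.15480233] [-0.40329623  3.85930918  8.17870966]
```

View pics/p5.png

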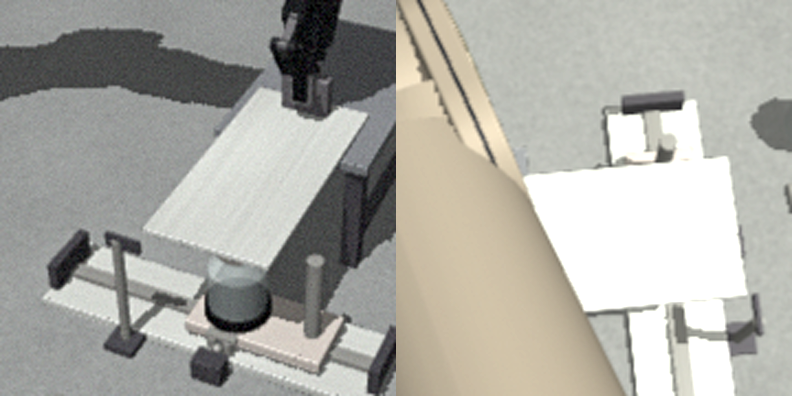

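The plate is out over the bottle and flat, with the carrier still in its station. In the top crop its front edge runs (728,158) to (745,297), just short of the pointer blade (757,297 to 330). Measuring what is left.

```bash
cat > m.py <<'E'
from h import *; import sys
np.set_printoptions(precision=4,suppress=True)
g=cv2.cvtColor(np.load(sys.argv[1])["color"],cv2.COLOR_RGB2GRAY).astype(float)
r=np.array([np.cos(.123),np.sin(.123)]);y=np.array([-r[1],r[0]])
def cross(row,h,lo):
  i=[j for j in range(len(row)-1) if row[j]>h>=row[j+1]][-1]; return lo+i+(row[i]-h)/(row[i]-row[i+1])
bl=[]
for v in range(258,266,2):   # outer (-y) edge of blade's dark band
  row=-g[v,350:362]; u=cross(row,-(52+130)/2-12,350); bl.append(plane("top",(u,v),.136)[:2]@y)
b=np.mean(bl)+.002; print("blade centre y",b)
for v in (200,210,220,240,245):
  row=g[v,332:362]; h=(np.median(row[:4])+128)/2; u=cross(row,h,332); e=plane("top",(u,v),.141)[:2]; print(v,round(u,1),e,"railx",e@r,"dy",e@y-b)
E
python3 m.py top2.npz
```

```text
blade centre y -0.1711473074903933
200 341.7 [ 0.615  -0.0879] railx 0.5995498131183887 dy 0.008433955593242642
210 343.2 [ 0.5959 -0.0906] railx 0.5802514281213329 dy 0.008123164696854507
220 344.3 [ 0.5769 -0.0926] railx 0.5612186632296039 dy 0.008460950416751128
240 347.0 [ 0.5397 -0.0973] railx 0.5236893334781376 dy 0.00834241388230439
245 348.0 [ 0.5305 -0.0992] railx 0.5143658552832808 dy 0.007592612843664581
```

Emit:
jog_arm(
  dr=[
    [0, 0, 0],
    [0, 0, 0],
    [0, 0, 0],
    [0, 0, 0],
    [0, 0, 0],
    [0, 0, 0],
  ],
  translation=[
    [0, 0.15, 0],
    [0, 0.15, 0],
    [0, 0.07, 0],
    [0, 0, 0],
    [0, 0, 0],
    [0, 0, 0],
  ],
  jaw=[0.05, 0.05, 0.05, 0.05, 0.05, 0.05],
)

```text
clock: 12.45
position: [0.5441, 0.1279, 0.155]
ee_rot: [0.998, 0.063, 0.001, -0.002]
ft_force: [-0.9, 7.0, 9.0]
grip_width: 0.152
grasp_force: 59.8
```

```bash
python3 - <<'E'
from workcell import manip, optics
import cv2, numpy as np
ims=[]
for n,r,c in(("scene",130,150),("top",120,190)):
    k=optics.camera(n); np.savez(n+"3.npz",**k)
    a=k["color"][:,:,::-1][r:r+180,c:c+180]; ims.append(cv2.convertScaleAbs(cv2.resize(a,None,fx=2.2,fy=2.2,interpolation=cv2.INTER_CUBIC),alpha=1.4))
cv2.imwrite("pics/p6.png",np.hstack(ims)); o=manip.get_obs();print(o["position"],o["ft_force"],o["grasp_force"])
E
python3 m.py top3.npz
```

```text
[0.5441164  0.12792487 0.15493815] [-1.03744944  8.289646   10.10442793] 59.84485566616058
blade centre y -0.17113704230825377
200 346.1 [ 0.6153 -0.0961] railx 0.5988196792172987 dy 0.00032193907162453295
210 347.1 [ 0.5961 -0.0979] railx 0.5795927043680162 dy 0.0008172784453033266
220 348.8 [ 0.5772 -0.1008] railx 0.5604791187923496 dy 0.0002751524827795393
240 351.3 [ 0.54   -0.1052] railx 0.5229798735620731 dy 0.0005177521253563744
245 352.2 [ 0.5308 -0.1068] railx 0.5136803746486718 dy 3.884827322048201e-05
```

View pics/p6.png

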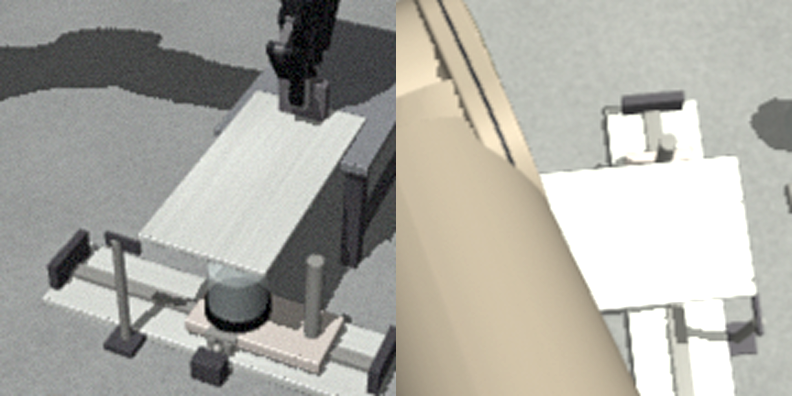

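The front edge is within about 1 mm of the pointer (top crop (755,293) against blade (758,297)), and the plate is flat. Its corner comes within a few mm of the blade tip, so I'll shift it slightly sideways towards the station centre for clearance.

Emit:
jog_arm(
  dr=[
    [0, 0, 0],
    [0, 0, 0],
    [0, 0, 0],
    [0, 0, 0],
    [0, 0, 0],
    [0, 0, 0],
  ],
  translation=[
    [0.08, 0, 0],
    [0.08, 0, 0],
    [0.04, 0, 0],
    [0, 0, 0],
    [0, 0, 0],
    [0, 0, 0],
  ],
  jaw=[0.05, 0.05, 0.05, 0.05, 0.05, 0.05],
)

```text
clock: 13.15
position: [0.5468, 0.1276, 0.1547]
ee_rot: [0.998, 0.063, -0.001, -0.001]
ft_force: [-14.6, 3.6, 19.1]
grip_width: 0.151
grasp_force: 61.3
```

```bash
python3 - <<'E'
from workcell import manip, optics
import numpy as np
k=optics.camera("top"); np.savez("top4.npz",**k)
o=manip.get_obs();print(o["position"],o["ft_force"],o["grasp_force"],o["ee_rot"])
E
python3 m.py top4.npz
```

```text
[0.54686065 0.12758259 0.15475806] [-15.50190408   2.6297991   19.31238136] 61.33894979953766 [ 9.98028699e-01  6.27465511e-02 -1.12212563e-03 -5.72243159e-04]
blade centre y -0.1710969324158832
200 345.4 [ 0.6152 -0.0948] railx 0.5989336781046022 dy 0.0015467898070682384
210 347.8 [ 0.5962 -0.0992] railx 0.5794771092266088 dy -0.0005030924744376941
220 349.0 [ 0.5772 -0.1013] railx 0.5604356098443007 dy -0.0002459411231479913
240 352.0 [ 0.54   -0.1066] railx 0.522854099119935 dy -0.0009077092824229527
245 352.5 [ 0.5308 -0.1073] railx 0.513635214711825 dy -0.0004982325600915993
```

Emit:
jog_arm(
  dr=[
    [0, 0, 0],
    [0, 0, 0],
    [0, 0, 0],
    [0, 0, 0],
  ],
  translation=[
    [-0.06, 0, -0.02],
    [0, 0, 0],
    [0, 0, 0],
    [0, 0, 0],
  ],
  jaw=[0.05, 0.05, 0.05, 0.05],
)

```text
clock: 13.6
position: [0.5468, 0.1273, 0.1549]
ee_rot: [0.998, 0.063, 0.0, -0.001]
ft_force: [-4.2, 5.1, 8.6]
grip_width: 0.155
grasp_force: 59.9
```

```bash
python3 - <<'E'
from workcell import manip, optics
import cv2, numpy as np
ims=[]
for n,r,c,w in(("scene",170,165,130),("top",180,300,80)):
    k=optics.camera(n); np.savez(n+"4.npz",**k)
    a=k["color"][:,:,::-1][r:r+110,c:c+w]; ims.append(cv2.convertScaleAbs(cv2.resize(a,None,fx=3.8,fy=3.8,interpolation=cv2.INTER_CUBIC),alpha=1.4))
cv2.imwrite("pics/p7.png",np.hstack(ims)); o=manip.get_obs();print(o["position"],o["ft_force"],o["torque"],o["grasp_force"])
E
python3 m.py top4.npz
```

```text
[0.54677401 0.12729206 0.15484525] [-4.05462296  4.66274018  9.54574029] [ 0.94535488  0.90356723 -0.03444955] 59.85637843608856
blade centre y -0.1711289493672551
200 346.3 [ 0.6153 -0.0964] railx 0.5987865943700762 dy -5.327174309763261e-05
210 348.1 [ 0.5962 -0.0996] railx 0.5794397804344159 dy -0.0008845063754462645
220 349.2 [ 0.5772 -0.1016] railx 0.5604055379139412 dy -0.0005463640349951948
240 352.2 [ 0.54   -0.1067] railx 0.522836905895179 dy -0.0010650683248189519
245 352.8 [ 0.5308 -0.1079] railx 0.5135790242487022 dy -0.0010845740316944574
```

View pics/p7.png

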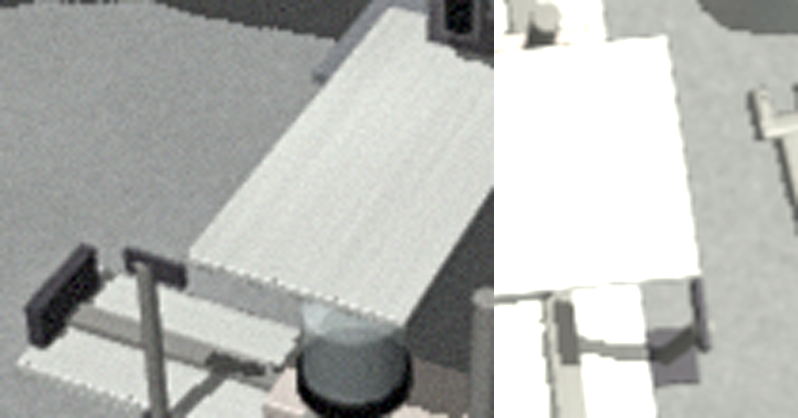

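The plate's corner (scene crop (190,262)) is just clear of the pointer tip (185,275), and its front edge is level with the blade (top crop (700,275)). It is held flat with low forces, so I'm handing in.

```bash
python3 -c "
from workcell import manip
print(manip.hand_in())"
```

```text
the job is handed in; nothing more can be done
None
```

I handed the job in at about 14 s, with no verdict shown: the carrier was clicked into its station first, and the plate then slid out level with the pointer (about 1 mm off by my measurement) and is still held flat on the stand.

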